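# Preset the plate dispenser: thumbwheels to 5-1-4, then start slide

## Robot

A 6-joint arm with a two-finger parallel gripper is mounted at the origin on the work surface. World frame = base frame: x ahead of the robot, y to its left, z up, the work surface at z = 0. Lengths are in m, angles in rad, forces in N, time in s.
With the tool pointing down it reaches from about 0.3 to 0.875 m from the base axis. Payload 6.4 kg.
Tool frame: the origin (TCP) lies where the fingers leave the gripper's body, on its centre line; the fingertips stand 73 mm ahead of it and the grasp point (between the pads) lies 54 mm ahead of it; z points along the fingers, y is the line along which they close (so a half turn about z gives the same grasp; the last joint's range is limited). The gripper opens to 85 mm and grips with 20 to 120 N. Pads are 22 mm wide; open, the fingers measure 114 mm over their backs; the gripper's body (76 mm by 85 mm) begins 54 mm behind the grasp point. The pads swing forward as they close: fully open they stand 13 mm farther back than shut.
Start: joints at [-0.206, 0.181, 1.607, -0, 1.354, -0.206], TCP at [0.575, 0, 0.304] pointing down, gripper open.
Joint ranges: [-2.99, 2.99], [-0.89, 2.07], [0.3, 2.58], [-1.14, 4.28], [0, 2.63], [-3.12, 3.12]. Speed limits (rad/s): [2.57, 2.57, 3.01, 3.14, 3.14, 3.14].

## Interface

Orientations are given as a unit quaternion [w, x, y, z].
In Python, from bench import ctrl gives the robot as it stands.
- The arm moves only by the tool carry_out, never from a script. Its argument "steps" is one flat list of numbers, 7 for each row, row after row: the shift along the tool's x, y, z in m, then the turn, a rotation vector about the tool's x, y, z in rad, then the opening, from 0 (shut) to 1 (fully open). In form: [dx, dy, dz, wx, wy, wz, claw, dx, dy, dz, wx, wy, wz, claw, ...]. A call has 1 to 20 rows; each row is the pose to reach, as a shift and turn from the pose commanded when the call began, along the tool's axes at that moment; what a row does not reach only later rows make up. A row lasts 1/10 s, in which the tool goes at most 50 mm and 8.59 degrees, less where a joint would pass 70% of its speed; a pose out of reach is approached as far as the arm can. A call with a gripper value outside its range is refused whole. The fingers move at their own pace and stop on an object; the grip force is fixed at half the most. Time passes only in rows, so rows that repeat a pose let the fingers close. It gives the time, the measured TCP pose, the force, the opening and the grip force at its end, in the units of the state.
- ctrl.get_obs(): the state, without advancing time (a new reading comes with each control period).
- ctrl.camera(name): name is "scene" or "side" or "wrist"; returns the picture (480x640x3 uint8, red, green, blue); there is no depth.
- ctrl.camera_params(name): a dict with "vertical_fov" (degrees; the focal length in pixels is half the picture's height over the tangent of half this angle, whatever the lens; pixels are square), "cx", "cy" (the principal point, pixels), "cam_to_world" (4x4, takes a point from camera to world coordinates); the wrist camera has in their place "hand_eye" (4x4, takes a point from camera to tool coordinates, whose origin is the TCP and whose axes are the flange's). Camera axes: x right, y down, z forward; pixel columns grow to the right and rows downward; lengths in m; the calibration is good to about 2 mm. A picture is of the moment at which its call begins: read the wrist's pose just before it. camera_params takes no time and is no camera call.
- ctrl.hand_in(): hands the job in; it is judged then, once.
The state is a dict: "time_s": time; "q": joint angles; "dq": joint speeds; "joint_efforts": joint torques, N m; "eef_pos": TCP position; "eef_rot": TCP orientation; "wrist_force": force on the tool from outside, world axes, zero at the start; "torque": the same for the moment, N m; "opening": opening from 0.0 (shut) to 1.0 (fully open); "grasp_force": force on a finger pad.
Only numpy, scipy, OpenCV 4.12 (cv2) and the standard library are available. Lean on these libraries where they do the work, as an engineer would, in place of code of your own. Each camera call takes 0.05 s, during which the arm holds its last target. There are 200 camera calls.

## Task

Set the three thumbwheels of the plate dispenser to 5, 1, 4, reading from left to right as the robot sees them: press lightly on each rubber rim with a fingertip and roll it until its white bar points at that tick, counting the ticks from 0 on the robot's side to 6 on the far side. Only when all three are set, gently push the start slide fully across to the right-hand end of its slot. Never lean hard on the dispenser, nothing over 22 N, and leave the bottle, cup and jar beside it where they are.

Things in the scene. Friction and masses are not known exactly. Their poses are not given: they have to be found in the camera images.
- dispenser: Microplate dispenser fixed to the table. Control block x -75 to +65, y +-105 mm, grey deck 60 mm up; a thin bar (top 54 mm) and a low plate bay (26 mm) go on to x +175. Origin on the table under the block. +x away from the robot, +y to its left; yaw up to 0.35 rad. Three thumbwheels at x +20, y +55 (left), 0, -55 (right). Contact force anywhere on it must stay below 22 N.
- seat_a (a point): Left thumbwheel: mean axle centre, a fixed point 55 mm above the table; axes as the dispenser's. Every wheel: black, smooth rubber rim of radius 30 mm, 16 mm wide, axle along y, upper half out of the deck, rolled by friction (1 mm of rim = 1/30 rad). A wheel's true axle lies up to 5 mm above or below its point, each differently: rim top 80 to 90 mm above the table, to be found by touch.
- seat_b (a point): Middle thumbwheel: mean axle centre, as for the left one. Every wheel gives downwards on a spring of 4 N/mm for 2.5 mm (about 1 N to start, 11 N at the bottom, then rigid). Rolling one takes about 1.7 N along the rim; it stays where it is left.
- seat_c (a point): Right thumbwheel: mean axle centre, as for the left one. Left of every wheel, y +10 to +15 mm from its middle, a fixed metal quadrant of radius 20 mm about this point carries seven dark ticks, 0 to 6, at -75, -50, -25, 0, 25, 50, 75 deg from straight up, negative towards the robot. The white bar, 8 mm wide, on the wheel's rim and sides is its pointer.
- wheel_a (a joint): Angle of the left thumbwheel in rad, 0 to 2.618 between its end stops. 0 = white bar at tick 0 (nearest the robot side); it grows as the top of the wheel rolls away from the robot (dispenser +x). One tick is 0.4363 rad (25 deg), so tick n reads n x 0.4363. To be set to 5.
- wheel_b (a joint): Angle of the middle thumbwheel in rad, 0 to 2.618 between its end stops. 0 = white bar at tick 0 (nearest the robot side); it grows as the top of the wheel rolls away from the robot (dispenser +x). One tick is 0.4363 rad (25 deg), so tick n reads n x 0.4363. To be set to 1.
- wheel_c (a joint): Angle of the right thumbwheel in rad, 0 to 2.618 between its end stops. 0 = white bar at tick 0 (nearest the robot side); it grows as the top of the wheel rolls away from the robot (dispenser +x). One tick is 0.4363 rad (25 deg), so tick n reads n x 0.4363. To be set to 4.
- slide_tab (a point): Centre of the start slide's black tab, 20 mm (x) by 14 mm (y) by 24 mm high, standing on the deck (its foot at 60 mm, top at 84 mm above the table) at x = -50 mm on the robot's side of the wheels. It runs in a slot along y. Axes as the dispenser's.
- slide (a joint): Travel of the start slide in m: 0 = left end (y = +25 mm), 0.05 = fully across at the right end stop (y = -25 mm); it moves to dispenser -y against about 3 N of friction and stays where it is left.
- dye_bottle_mid (a point): Small dye bottle, brown glass with a brass cap, 34 mm across, 62 mm high. Loose bystander; point at its centre, half-way up. Leave it where it stands.
- paper_cup_mid (a point): Paper cup, 76 mm across the rim, 92 mm high. Loose bystander; point at its centre, half-way up. Leave it where it stands.
- sample_jar_mid (a point): Glass sample jar with a white lid, 56 mm across, 68 mm high. Loose bystander; point at its centre, half-way up. Leave it where it stands.

How it is judged:
On the way, in this order (a step that is already met when the one before it is completed fails the run):
1. all three thumbwheels stand at 5, 1, 4 with the start slide still at its left end (value of joint wheel_a between 2.0616 and 2.3016 rad and value of joint wheel_b between 0.3163 and 0.5563 rad and value of joint wheel_c between 1.6253 and 1.8653 rad and value of joint slide below 0.01 m), for 0.2 s.
2. the start slide is fully across (value of joint wheel_a between 2.0616 and 2.3016 rad and value of joint wheel_b between 0.3163 and 0.5563 rad and value of joint wheel_c between 1.6253 and 1.8653 rad and value of joint slide above 0.046 m), for 0.2 s.
At the end, for the whole second after the job is handed in: The left, middle and right thumbwheels stand at ticks 5, 1 and 4, each within 0.12 rad (about a quarter of a tick), the start slide is within 4 mm of its right-hand end stop, and all are at rest (all of step 2 and velocity of joint wheel_a between -0.05 and 0.05 rad/s and velocity of joint wheel_b between -0.05 and 0.05 rad/s and velocity of joint wheel_c between -0.05 and 0.05 rad/s and velocity of joint slide between -0.05 and 0.05 m/s); the robot touches nothing.
It fails at once if more than 22 N on the dispenser, its wheels or slide (contact force between anything else and dispenser above 22 N).
It fails at once if the start slide is pushed over 10 mm while a wheel is not at its number (value of joint slide above 0.01 m and not (value of joint wheel_a between 2.0616 and 2.3016 rad and value of joint wheel_b between 0.3163 and 0.5563 rad and value of joint wheel_c between 1.6253 and 1.8653 rad)).
It fails at once if a bystander is moved more than 15 mm or knocked over (distance of any of dye_bottle_mid, paper_cup_mid, sample_jar_mid from where it was at the start of the episode above 0.015 m).
It also fails if it takes over 56 s, if anything falls off the work surface, if the arm or the gripper's body presses on something with over 40 N, if the wrist force passes 120 N, or if a joint passes its speed limit or range.

## Working session

There is one attempt and no reset: what is moved stays moved. The work goes in short steps, Python scripts to look and compute and a tool call to move; the robot and the scene stay as the last step left them, time stands still between calls to the robot, and variables do not carry over. Pictures are saved under pics/ and viewed, at most 11 in all, crops included, and the job is handed in when it is done.

Besides the shell and the picture viewer there is one more tool, called as name(argument=value, ...), one argument or row to a line, values as JSON. carry_out: Moves the arm, as the interface text tells. Its arguments: {"type":"object","properties":{"steps":{"type":"array"}},"required":["steps"]}

```bash
mkdir -p pics; ls; python3 - <<'E'
from bench import ctrl
import cv2,numpy as np
np.set_printoptions(precision=4,suppress=True)
o=ctrl.get_obs();print({k:np.round(v,4) for k,v in o.items()})
for n in("scene","side","wrist"):
    p=ctrl.camera_params(n);print(n,p)
    cv2.imwrite(f"pics/{n}0.png",cv2.cvtColor(ctrl.camera(n),cv2.COLOR_RGB2BGR))
E
```

```text
pics
{'time_s': np.float64(0.0), 'q': array([-0.2063,  0.1815,  1.608 , -0.    ,  1.3538, -0.2063]), 'dq': array([ 0.0009,  0.0006,  0.0016,  0.0023, -0.0005, -0.0012]), 'joint_efforts': array([  0.0003, -44.4869, -35.1341,  -0.0003,   0.0091,   0.    ]), 'eef_pos': array([0.5746, 0.0001, 0.303 ]), 'eef_rot': array([-0.0007,  0.7071,  0.7071, -0.0005]), 'wrist_force': array([-0.8387,  0.5551,  0.1811]), 'torque': array([ 0.0107, -0.0165,  0.003 ]), 'grasp_force': np.float64(0.0), 'opening': np.float64(0.9986)}
scene {'vertical_fov': 42.51954167032475, 'cx': 324.9253448521833, 'cy': 244.85887378285196, 'cam_to_world': array([[ 0.8531,  0.3584, -0.3792,  1.0725],
       [ 0.5216, -0.6046,  0.6019, -0.6726],
       [-0.0135, -0.7113, -0.7028,  0.8974],
       [ 0.    ,  0.    ,  0.    ,  1.    ]])}
side {'vertical_fov': 48.6361274377083, 'cx': 317.92461533473346, 'cy': 240.41356228829056, 'cam_to_world': array([[ 0.8079, -0.4687,  0.3573,  0.2967],
       [-0.5892, -0.6297,  0.5062, -0.415 ],
       [-0.0122, -0.6195, -0.7849,  0.7601],
       [ 0.    ,  0.    ,  0.    ,  1.    ]])}
wrist {'vertical_fov': 68.35488721619944, 'cx': 315.15052699002166, 'cy': 242.56219327518104, 'hand_eye': array([[ 0.0007, -0.9565, -0.2918,  0.0742],
       [ 1.    ,  0.0006,  0.0005, -0.0004],
       [-0.0003, -0.2918,  0.9565, -0.0695],
       [ 0.    ,  0.    ,  0.    ,  1.    ]])}
```

View pics/side0.png

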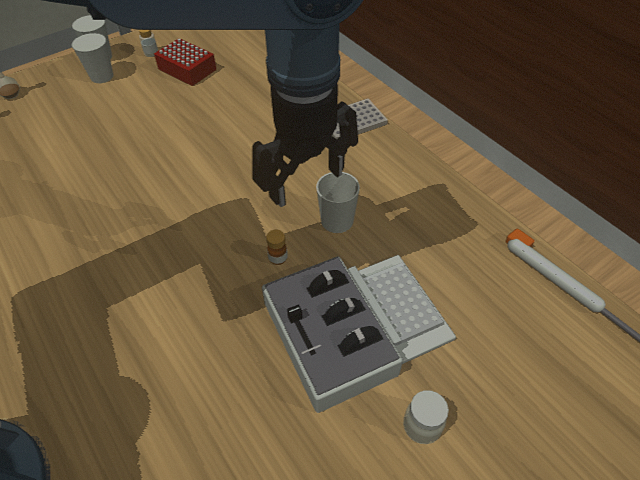

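View pics/wrist0.png

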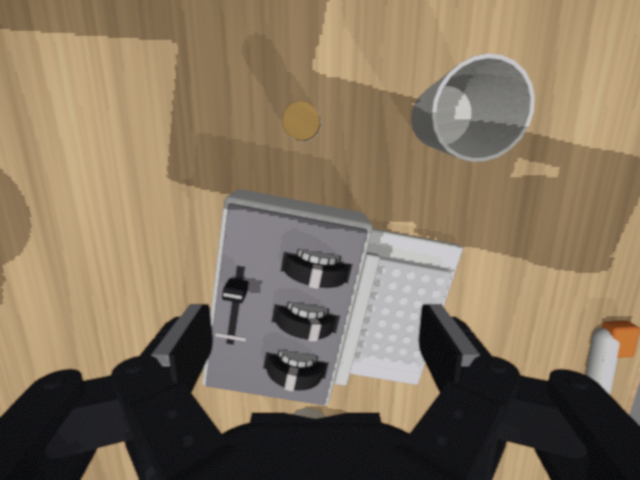

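```bash
cat > h.py <<'E'
import numpy as np,cv2
from scipy.spatial.transform import Rotation as R
from scipy.optimize import least_squares
from bench import ctrl
np.set_printoptions(precision=4,suppress=True)
def T(o):
    M=np.eye(4);q=o["eef_rot"];M[:3,:3]=R.from_quat([q[1],q[2],q[3],q[0]]).as_matrix();M[:3,3]=o["eef_pos"];return M
def cam(n,o=None):
    p=ctrl.camera_params(n)
    C=p["cam_to_world"] if n!="wrist" else T(o or ctrl.get_obs())@p["hand_eye"]
    return C,240/np.tan(np.radians(p["vertical_fov"]/2)),p["cx"],p["cy"]
def proj(c,P):
    C,f,cx,cy=c;Q=(np.atleast_2d(P)-C[:3,3])@C[:3,:3]
    return np.c_[f*Q[:,0]/Q[:,2]+cx,f*Q[:,1]/Q[:,2]+cy]
def ray(c,u,v,z):
    C,f,cx,cy=c;d=C[:3,:3]@[(u-cx)/f,(v-cy)/f,1];return C[:3,3]+d*(z-C[2,3])/d[2]
def w(d,P):
    P=np.atleast_2d(P);c,s=np.cos(d[2]),np.sin(d[2])
    return np.c_[d[0]+c*P[:,0]-s*P[:,1],d[1]+s*P[:,0]+c*P[:,1],P[:,2]]
def snap(n,name):
    o=ctrl.get_obs();im=cv2.cvtColor(ctrl.camera(n),cv2.COLOR_RGB2BGR);cv2.imwrite(f"pics/{name}.png",im);return cam(n,o),im
E
python3 - <<'E'
from h import *
P=np.array([[-75,105,60],[65,105,60],[-75,-105,60],[65,-105,60]])/1e3
W=np.array([[229,203],[371,225],[206,386],[329,404]],float)
S=np.array([[264,287],[340,259],[317,400],[398,358]],float)
cw,cs=cam("wrist"),cam("side")
for nm,use in(("w",(1,0)),("s",(0,1)),("both",(1,1))):
    r=least_squares(lambda d:np.r_[use[0]*(proj(cw,w(d,P))-W).ravel(),use[1]*(proj(cs,w(d,P))-S).ravel()],[.5,0,0],loss='soft_l1')
    print(nm,r.x,r.fun.round(1))
d=r.x;np.save("d.npy",d)
out=[]
for c,n in((cw,"wrist0"),(cs,"side0")):
    im=cv2.imread(f"pics/{n}.png");k=4
    c0=proj(c,w(d,[[0,0,.06]]))[0].astype(int);x0,y0=c0[0]-80,c0[1]-75 if n[0]=='s' else c0[1]-110
    h=150 if n[0]=='s' else 220
    cr=cv2.resize(im[y0:y0+h,x0:x0+160],None,fx=2.7,fy=2.7,interpolation=cv2.INTER_CUBIC)
    def dot(p,col):
        u,v=((proj(c,w(d,p))[0]+.5-[x0,y0])*2.7).astype(int);cv2.circle(cr,(u,v),1,col,-1)
    for p in P:dot(p,(0,0,255))
    for y in(.055,0,-.055):
        for n_ in range(7):
            a=np.radians(-75+25*n_);dot([.02+.03*np.sin(a),y,.055+.03*np.cos(a)],(0,255,255))
            dot([.02+.02*np.sin(a),y+.0125,.055+.02*np.cos(a)],(0,255,0))
    out.append(np.vstack([cr,np.zeros((594-cr.shape[0],432,3),np.uint8)])[:, :398])
cv2.imwrite("pics/ov.png",np.hstack(out))
for nm,u,v,z in(("bottle",301,121,.062),("cup",483,108,.092)):print(nm,ray(cw,u,v,z),)
print("jar",ray(cs,429,402,.068),"tab",ray(cw,235,283,.084))
E
```

```text
w [ 0.5485 -0.0939 -0.2031] [-1.6 -9.1  9.1 -0.1 -4.7  1.7  1.6  5.7 -0.  -0.   0.  -0.  -0.  -0.
  0.  -0. ]
s [ 0.5449 -0.0974 -0.1904] [-0.  -0.   0.   0.  -0.   0.  -0.   0.  -3.4 -3.1 -0.2 -5.8  0.   0.5
  8.   1.4]
both [ 0.5454 -0.0962 -0.1856] [-7.1 -5.5  4.   0.8 -5.8  4.8  0.6  6.9 -3.8 -3.5 -0.8 -6.5  0.2 -0.3
  7.9  0.3]
bottle [0.5623 0.0853 0.062 ]
cup [0.6989 0.0935 0.092 ]
jar [ 0.5688 -0.2793  0.068 ] tab [ 0.5032 -0.0512  0.084 ]
```

View pics/ov.png

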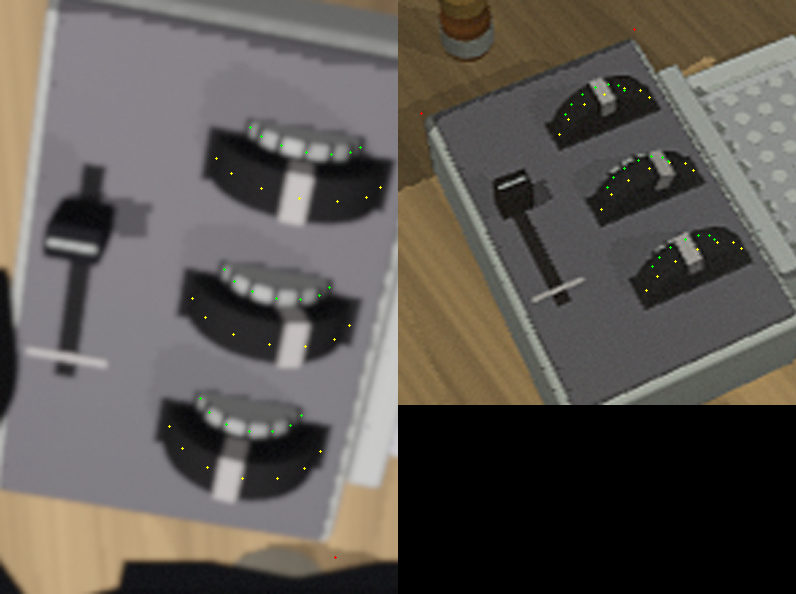

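carry_out(
  steps=[-0.04,-0.006,0.01,0,0,0.05,0,-0.08,-0.012,0.025,0,0,0.1,0,-0.12,-0.02,0.04,0,0,0.15,0,-0.15,-0.025,0.05,0,0,0.19,0,-0.17,-0.025,0.05,0,0,0.19,0,-0.17,-0.025,0.05,0,0,0.19,0,-0.17,-0.025,0.05,0,0,0.19,0],
)

```text
time_s: 0.85
eef_pos: [0.5499, -0.1701, 0.2536]
eef_rot: [-0.0, 0.771, 0.636, 0.0]
wrist_force: [-0.6, 0.6, -0.3]
opening: 0.001
grasp_force: 0.0
```

```bash
python3 - <<'E'
from h import *
o=ctrl.get_obs();print(o["eef_pos"],o["dq"],o["opening"],o["wrist_force"])
c,im=snap("wrist","w1")
cv2.imwrite("pics/w1b.png",cv2.resize(im[40:400,60:540],None,fx=1.65,fy=1.65,interpolation=cv2.INTER_CUBIC))
E
```

```text
[ 0.5499 -0.1701  0.2536] [ 0.0267 -0.0088  0.0035  0.0006 -0.0002  0.0016] 0.0006248010116316131 [-0.5669  0.6102 -0.2584]
```

View pics/w1b.png

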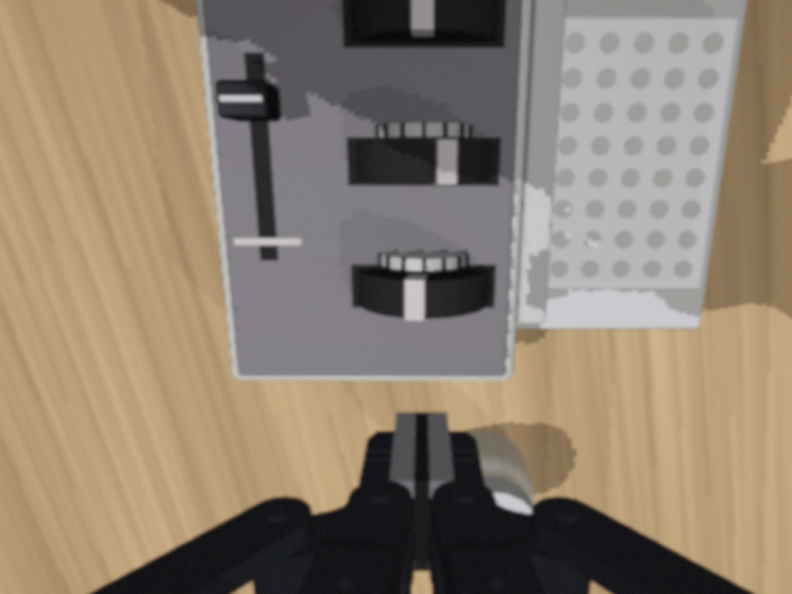

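```bash
cat > fit.py <<'E'
from h import *
c=cam("wrist")
f=lambda u,v:np.array([u/1.65+60,v/1.65+40])
P=np.array([[-75,-105,60],[65,-105,60],[20,0,60],[20,-55,60],[-50,0,60],[-50,25,84],[-50,-25,60]])/1e3
U=np.array([f(237,376),f(509,376),f(423.5,161),f(423,286),f(261.5,156),f(241,98),f(267,241)])
r=least_squares(lambda d:(proj(c,w(d,P))-U).ravel(),[.545,-.096,-.19],loss='soft_l1')
d=r.x;print(d);print(r.fun.reshape(-1,2).round(1));np.save("d.npy",d)
print("wheels",w(d,np.array([[20,55,0],[20,0,0],[20,-55,0],[-50,25,0]])/1e3))
# bar angles: predict bar pixel on rim top for angles
for nm,y,u,v in(("a",55,422,36),("b",0,447,162),("c",-55,414,300)):
    for dz in(-5,0,5):
        g=np.radians(np.arange(-80,81,1.))
        p=proj(c,w(d,np.c_[20+30*np.sin(g),0*g+y,55+dz+30*np.cos(g)]/1e3))
        i=np.argmin(abs(p[:,0]-f(u,v)[0]));print(nm,dz,"tick",3+np.degrees(g[i])/25,"row err",p[i,1]-f(u,v)[1])
E
python3 fit.py
```

```text
[ 0.5447 -0.0949 -0.1812]
[[ -4.6   7.3]
 [  5.3   6. ]
 [  0.   -0.1]
 [  0.8  -0.3]
 [  0.2   3.8]
 [ -0.8  -2.2]
 [ -0.1 -12.3]]
wheels [[ 0.5743 -0.0444  0.    ]
 [ 0.5644 -0.0985  0.    ]
 [ 0.5545 -0.1526  0.    ]
 [ 0.5    -0.0613  0.    ]]
a -5 tick 2.96 row err -17.440987067071838
a 0 tick 2.96 row err -19.479928989588053
a 5 tick 2.96 row err -21.612773962697652
b -5 tick 3.7199999999999998 row err -0.6304000528830329
b 0 tick 3.7199999999999998 row err -0.5764903591459642
b 5 tick 3.68 row err -0.5118556797474128
c -5 tick 2.64 row err -2.8712612783149325
c 0 tick 2.64 row err -1.2308550726069427
c 5 tick 2.68 row err 0.4957779358079222
```

```bash
cat >> h.py <<'E'
def off(x,y,ztip):
    """tool-frame shift to put closed fingertip at dispenser (x,y) mm, tip height mm"""
    d=np.load("d.npy");o=ctrl.get_obs();M=T(o);p=w(d,[[x/1e3,y/1e3,(ztip+73)/1e3]])[0]
    return M[:3,:3].T@(p-M[:3,3])
E
python3 - <<'E'
from h import *
print(off(20-13.3,55,100),off(20-13.3,55,91))
print(R.from_matrix(T(ctrl.get_obs())[:3,:3]).as_euler('zyx'))
E
```

```text
[ 0.1272 -0.013   0.0809] [ 0.1272 -0.013   0.0899]
[-1.3808 -0.0002 -3.141 ]
```

carry_out(
  steps=[0.04,-0.004,0.02,0,0,0,0,0.08,-0.008,0.04,0,0,0,0,0.11,-0.012,0.06,0,0,0,0,0.127,-0.013,0.075,0,0,0,0,0.127,-0.013,0.087,0,0,0,0,0.127,-0.013,0.09,0,0,0,0,0.127,-0.013,0.09,0,0,0,0],
)

```text
time_s: 1.6
eef_pos: [0.5612, -0.043, 0.1638]
eef_rot: [-0.0, 0.771, 0.637, -0.0]
wrist_force: [0.2, -0.1, 0.1]
opening: 0.001
grasp_force: 0.0
```

```bash
python3 - <<'E'
from h import *
print(off(20-13.3,55,91)*1e3, ctrl.get_obs()["wrist_force"])
snap("side","s2"); c=cam("side"); im=cv2.imread("pics/s2.png")
d=np.load("d.npy");u,v=proj(c,w(d,[[.02,.055,.085]]))[0].astype(int);print(u,v)
cv2.imwrite("pics/s2b.png",cv2.resize(im[v-60:v+90,u-90:u+110],None,fx=4,fy=4,interpolation=cv2.INTER_CUBIC))
E
```

```text
[ 1.0026 -0.1777 -0.1952] [ 0.1541 -0.089   0.1212]
327 276
```

View pics/s2b.png

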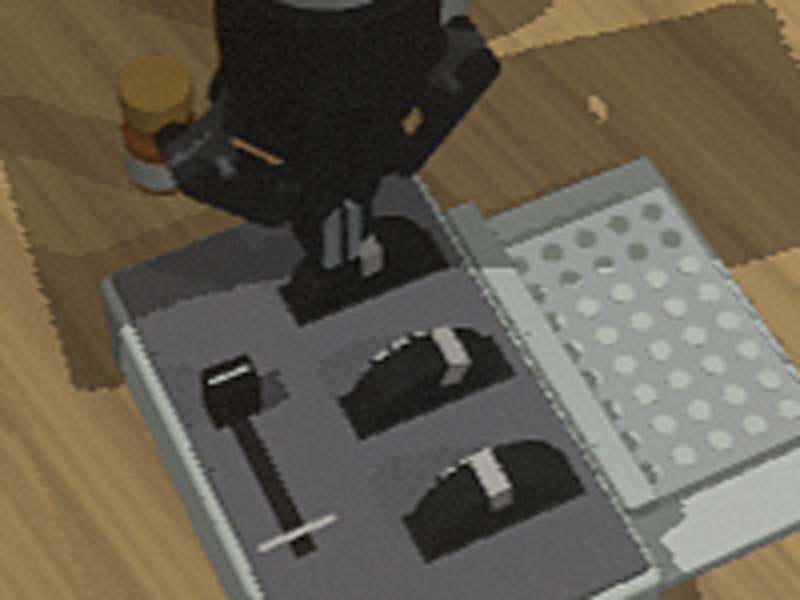

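carry_out(
  steps=[0,0,0.002,0,0,0,0,0,0,0.0025,0,0,0,0,0,0,0.0025,0,0,0,0],
)

```text
time_s: 1.95
eef_pos: [0.5614, -0.0434, 0.1618]
eef_rot: [0.0, 0.771, 0.637, 0.0]
wrist_force: [0.5, -0.1, 0.5]
opening: 0.003
grasp_force: 0.0
```

carry_out(
  steps=[0,0,0.001,0,0,0,0,0,0,0.002,0,0,0,0,0,0,0.002,0,0,0,0],
)

```text
time_s: 2.25
eef_pos: [0.5611, -0.0428, 0.1592]
eef_rot: [-0.0, 0.771, 0.637, -0.0]
wrist_force: [-0.6, 0.1, -0.4]
opening: -0.002
grasp_force: 0.0
```

carry_out(
  steps=[0,0,0.001,0,0,0,0,0,0,0.002,0,0,0,0,0,0,0.002,0,0,0,0],
)

```text
time_s: 2.55
eef_pos: [0.5614, -0.0428, 0.1577]
eef_rot: [0.0, 0.771, 0.637, 0.0]
wrist_force: [-0.7, 0.9, 4.5]
opening: 0.001
grasp_force: 2.3
```

carry_out(
  steps=[0,0,0.0006,0,0,0,0,0,0.0023,0.00025,0,0,0,0,0,0.0043,5e-05,0,0,0,0,0,0.0065,-0.0001,0,0,0,0,0,0.009,-0.0001,0,0,0,0,0,0.012,-0.0001,0,0,0,0,0,0.015,-0.0001,0,0,0,0,0,0.018,-0.0001,0,0,0,0,0,0.0203,-0.0001,0,0,0,0,0,0.0223,0,0,0,0,0,0,0.0243,0.0002,0,0,0,0,0,0.0267,0.0006,0,0,0,0,0,0.0267,0.0006,0,0,0,0],
)

```text
time_s: 3.85
eef_pos: [0.5883, -0.0481, 0.1575]
eef_rot: [0.001, 0.771, 0.637, 0.001]
wrist_force: [0.8, 0.3, 4.3]
opening: 0.003
grasp_force: 2.5
```

carry_out(
  steps=[0,0,-0.01,0,0,0,0,-0.02,-0.003,-0.02,0,0,0,0,-0.05,-0.01,-0.02,0,0,0,0,-0.055,-0.013,-0.015,0,0,0,0,-0.055,-0.013,-0.012,0,0,0,0],
)

```text
time_s: 4.35
eef_pos: [0.5636, -0.0999, 0.1685]
eef_rot: [-0.0, 0.772, 0.636, -0.0]
wrist_force: [-0.7, 0.3, -0.7]
opening: -0.003
grasp_force: 0.0
```

```bash
python3 - <<'E'
from h import *
print(off(20,0,91)*1e3, off(20+9,0,91)*1e3,ctrl.get_obs()["wrist_force"])
c,im=snap("wrist","w3"); cv2.imwrite("pics/w3b.png",im)
E
```

```text
[1.5363 0.4904 4.4609] [1.6331 9.4899 4.4538] [-0.6539  0.2574 -0.6653]
```

View pics/w3b.png

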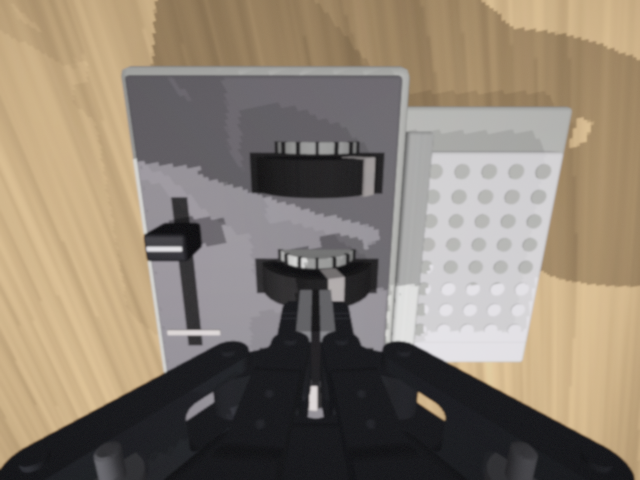

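```bash
cat >> h.py <<'E'
def bar(c,y,dz,u,mid):
    "tick of bar centre column u on rim; mid = column of wheel middle at deck"
    d=np.load("d.npy");g=np.radians(np.arange(-88,89,.5))
    m=proj(c,w(d,[[.02,y/1e3,.06]]))[0]
    p=proj(c,w(d,np.c_[20+30*np.sin(g),0*g+y,55+dz+30*np.cos(g)]/1e3))+[mid-m[0],0]
    i=np.argmin(abs(p[:,0]-u));return 3+np.degrees(g[i])/25,m,p[i]
E
python3 - <<'E'
from h import *
c=cam("wrist")
for u in(360,368,375):print(u,bar(c,55,1.2,u,317))
print(bar(c,0,0,335,317))
im=cv2.imread("pics/w3.png")
cv2.imwrite("pics/w3c.png",cv2.resize(im[130:320,230:400],None,fx=3.1,fy=3.1,interpolation=cv2.INTER_CUBIC))
E
```

```text
360 (np.float64(4.5600000000000005), array([316.326 , 173.6951]), array([359.7949, 177.9134]))
368 (np.float64(5.02), array([316.326 , 173.6951]), array([368.1106, 176.7443]))
375 (np.float64(5.62), array([316.326 , 173.6951]), array([374.9381, 175.0739]))
(np.float64(3.66), array([317.1702, 276.8289]), array([335.121, 295.839]))
```

View pics/w3c.png

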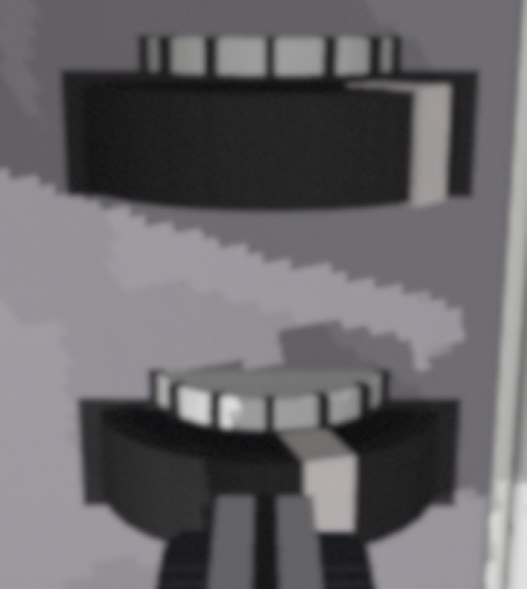

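```bash
python3 - <<'E'
from h import *
c=cam("wrist");f=lambda x:x/3.1+230
for dz in(0,1.2,2.5):print([bar(c,55,dz,f(u),f(270.5))[0] for u in(412,431,451)])
for dz in(-3,0,3):print([bar(c,0,dz,f(u),f(269.5))[0] for u in(302,329,356)])
E
```

```text
[np.float64(4.72), np.float64(5.1), np.float64(5.720000000000001)]
[np.float64(4.7), np.float64(5.0600000000000005), np.float64(5.66)]
[np.float64(4.68), np.float64(5.04), np.float64(5.6)]
[np.float64(3.38), np.float64(3.7199999999999998), np.float64(4.08)]
[np.float64(3.38), np.float64(3.7), np.float64(4.0600000000000005)]
[np.float64(3.36), np.float64(3.68), np.float64(4.04)]
```

carry_out(
  steps=[0.001,0.009,0.003,0,0,0,0,0.001,0.009,0.0045,0,0,0,0,0.001,0.009,0.0065,0,0,0,0,0.001,0.009,0.0065,0,0,0,0],
)

```text
time_s: 4.8
eef_pos: [0.5733, -0.0995, 0.1617]
eef_rot: [-0.0, 0.771, 0.637, -0.0]
wrist_force: [0.5, 0.3, -0.1]
opening: -0.001
grasp_force: 0.0
```

carry_out(
  steps=[0,0,0.001,0,0,0,0,0,0,0.002,0,0,0,0,0,0,0.002,0,0,0,0],
)

```text
time_s: 5.1
eef_pos: [0.5732, -0.1001, 0.1602]
eef_rot: [-0.0, 0.771, 0.637, -0.0]
wrist_force: [-0.9, -0.3, -0.1]
opening: -0.001
grasp_force: 0.0
```

carry_out(
  steps=[0,0,0.001,0,0,0,0,0,0,0.002,0,0,0,0,0,0,0.002,0,0,0,0],
)

```text
time_s: 5.4
eef_pos: [0.5732, -0.1002, 0.1581]
eef_rot: [-0.0, 0.771, 0.637, -0.0]
wrist_force: [-0.4, 0.2, 0.9]
opening: 0.004
grasp_force: 0.0
```

carry_out(
  steps=[0,0,0.001,0,0,0,0,0,0,0.002,0,0,0,0,0,0,0.002,0,0,0,0],
)

```text
time_s: 5.7
eef_pos: [0.5734, -0.1002, 0.1565]
eef_rot: [0.0, 0.771, 0.637, 0.0]
wrist_force: [-0.6, -0.6, 2.7]
opening: -0.002
grasp_force: 1.1
```

carry_out(
  steps=[0,0,0.001,0,0,0,0,0,-0.0025,0.0011,0,0,0,0,0,-0.005,0.0011,0,0,0,0,0,-0.0075,0.0011,0,0,0,0,0,-0.01,0.0011,0,0,0,0,0,-0.0125,0.0011,0,0,0,0,0,-0.015,0.0011,0,0,0,0,0,-0.0177,0.0011,0,0,0,0,0,-0.0177,0.0011,0,0,0,0],
)

```text
time_s: 6.6
eef_pos: [0.5558, -0.0968, 0.1556]
eef_rot: [0.0, 0.771, 0.637, 0.0]
wrist_force: [1.5, -0.3, 4.4]
opening: -0.002
grasp_force: 2.7
```

carry_out(
  steps=[0,0,-0.005,0,0,0,0,0,0.009,-0.006,0,0,0,0,0,0.0177,-0.005,0,0,0,0,0,0.0177,-0.003,0,0,0,0,0,0.0177,-0.001,0,0,0,0,0,0.0177,0,0,0,0,0,0,0.0177,0,0,0,0,0],
)

```text
time_s: 7.3
eef_pos: [0.5737, -0.1003, 0.1556]
eef_rot: [0.0, 0.771, 0.637, 0.0]
wrist_force: [0.4, 0.1, 4.9]
opening: -0.0
grasp_force: 2.5
```

carry_out(
  steps=[0,-0.0025,0.0001,0,0,0,0,0,-0.005,0.0001,0,0,0,0,0,-0.0075,0.0001,0,0,0,0,0,-0.01,0.0001,0,0,0,0,0,-0.0125,0.0001,0,0,0,0,0,-0.015,0.0001,0,0,0,0,0,-0.0176,0.0001,0,0,0,0,0,-0.0176,0.0001,0,0,0,0],
)

```text
time_s: 8.1
eef_pos: [0.5561, -0.0969, 0.1557]
eef_rot: [0.001, 0.771, 0.637, 0.0]
wrist_force: [0.7, -0.4, 5.1]
opening: -0.002
grasp_force: 2.6
```

carry_out(
  steps=[0,-0.0176,-0.01,0,0,0,0,-0.03,-0.0176,-0.018,0,0,0,0,-0.054,-0.0176,-0.018,0,0,0,0,-0.055,-0.0176,-0.01,0,0,0,0,-0.055,-0.0176,-0.01,0,0,0,0],
)

```text
time_s: 8.6
eef_pos: [0.527, -0.1471, 0.1633]
eef_rot: [-0.002, 0.771, 0.636, -0.001]
wrist_force: [0.5, 1.1, -0.3]
opening: 0.001
grasp_force: 0.0
```

```bash
python3 - <<'E'
from h import *
print(off(20-9,-55,91)*1e3,ctrl.get_obs()["wrist_force"])
c,im=snap("wrist","w4")
cv2.imwrite("pics/w4c.png",cv2.resize(im[0:340,200:420],None,fx=1.76,fy=1.76,interpolation=cv2.INTER_CUBIC))
E
```

```text
[-0.2919 19.048  -0.7596] [ 0.5016  1.1095 -0.2517]
```

View pics/w4c.png

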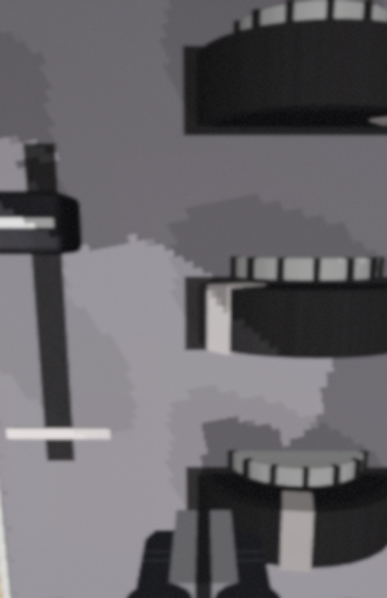

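```bash
python3 - <<'E'
from h import *
c=cam("wrist");f=lambda x:x/1.76+200;im=cv2.imread("pics/w4.png")
for v in (170,195):
    r=im[v].max(1).astype(int);print(v,''.join(' %d'%x for x in r[295:480:2]))
for y,nm,us in((0,"b",(206,218.5,231)),(-55,"c",(281,297,314))):
    m=bar(c,y,0,300,300)[1][0];print(nm,m,[bar(c,y,0,f(u),m)[0] for u in us])
E
```

```text
170  158 157 152 148 142 96 50 49 47 38 44 132 188 188 161 142 134 151 92 31 28 30 31 31 30 34 33 32 33 35 34 35 37 34 33 34 36 38 38 36 37 37 39 38 38 36 36 39 38 38 40 38 36 38 38 35 37 35 34 36 35 36 35 35 35 34 36 36 33 31 37 38 38 59 105 114 114 113 114 120 162 176 148 118 144 167 174 174 174 176 175 173 174
195  158 157 158 157 153 107 55 52 52 45 50 142 192 195 195 194 195 180 98 48 48 48 48 49 50 50 51 51 50 38 36 35 35 35 32 35 35 38 38 37 37 37 37 37 38 36 36 38 38 38 38 39 37 39 37 38 36 36 36 34 36 34 33 36 35 36 34 32 33 35 38 39 76 110 115 114 113 114 136 176 173 127 131 157 172 174 173 175 176 174 175 176 177
b 372.9416339498149 [np.float64(0.41999999999999993), np.float64(0.8799999999999999), np.float64(1.24)]
c 368.9180564140354 [np.float64(2.4), np.float64(2.7199999999999998), np.float64(3.06)]
```

carry_out(
  steps=[0,0.01,0,0,0,0,0,0,0.019,0,0,0,0,0,0,0.019,0.001,0,0,0,0,0,0.019,0.0015,0,0,0,0,0,0.019,0.0015,0,0,0,0],
)

```text
time_s: 9.15
eef_pos: [0.5469, -0.1507, 0.1633]
eef_rot: [-0.0, 0.771, 0.637, -0.0]
wrist_force: [-0.0, -0.4, -0.2]
opening: -0.0
grasp_force: 0.0
```

carry_out(
  steps=[0,0,0.001,0,0,0,0,0,0,0.002,0,0,0,0,0,0,0.002,0,0,0,0],
)

```text
time_s: 9.45
eef_pos: [0.5468, -0.1511, 0.1614]
eef_rot: [-0.0, 0.771, 0.637, -0.0]
wrist_force: [0.2, -0.6, 0.3]
opening: 0.003
grasp_force: 0.0
```

carry_out(
  steps=[0,0,0.001,0,0,0,0,0,0,0.002,0,0,0,0,0,0,0.002,0,0,0,0],
)

```text
time_s: 9.75
eef_pos: [0.5471, -0.1512, 0.1598]
eef_rot: [0.0, 0.771, 0.637, 0.0]
wrist_force: [0.3, -0.0, 3.5]
opening: -0.0
grasp_force: 1.3
```

carry_out(
  steps=[0,0,0.0008,0,0,0,0,0,0,0.0016,0,0,0,0,0,0,0.0016,0,0,0,0],
)

```text
time_s: 10.05
eef_pos: [0.5473, -0.1512, 0.1587]
eef_rot: [0.0, 0.771, 0.637, 0.0]
wrist_force: [-2.0, 1.1, 7.5]
opening: -0.001
grasp_force: 3.5
```

carry_out(
  steps=[0,0.0025,-0.0003,0,0,0,0,0,0.005,-0.0003,0,0,0,0,0,0.0075,-0.0003,0,0,0,0,0,0.01,-0.0003,0,0,0,0,0,0.0125,-0.0003,0,0,0,0,0,0.015,-0.0003,0,0,0,0,0,0.0173,-0.0003,0,0,0,0,0,0.0173,-0.0003,0,0,0,0],
)

```text
time_s: 10.85
eef_pos: [0.5646, -0.1546, 0.1588]
eef_rot: [0.001, 0.771, 0.637, 0.0]
wrist_force: [-0.3, 0.3, 4.7]
opening: 0.002
grasp_force: 2.4
```

carry_out(
  steps=[0,0,-0.015,0,0,0,0,0,0,-0.05,0,0,0,0,-0.02,-0.008,-0.09,0,0,0,0,-0.02,-0.008,-0.095,0,0,0,0,-0.02,-0.008,-0.095,0,0,0,0],
)

```text
time_s: 11.35
eef_pos: [0.5529, -0.1731, 0.2555]
eef_rot: [0.002, 0.771, 0.637, 0.001]
wrist_force: [0.5, 0.2, -0.5]
opening: -0.001
grasp_force: 0.0
```

```bash
python3 - <<'E'
from h import *
c,im=snap("wrist","w5")
d=np.load("d.npy")
for y in(55,0,-55):print(proj(c,w(d,[[.02,y/1e3,.06],[-.01,y/1e3,.06],[.05,y/1e3,.06]])))
cv2.imwrite("pics/w5c.png",cv2.resize(im[0:270,180:480],None,fx=2.2,fy=2.2,interpolation=cv2.INTER_CUBIC))
E
```

```text
[[309.4806  46.6552]
 [264.7112  47.0585]
 [354.233   46.252 ]]
[[310.5305 132.5947]
 [268.6111 132.9875]
 [352.4351 132.202 ]]
[[311.4548 208.2499]
 [272.0442 208.6318]
 [350.8523 207.8682]]
```

View pics/w5c.png

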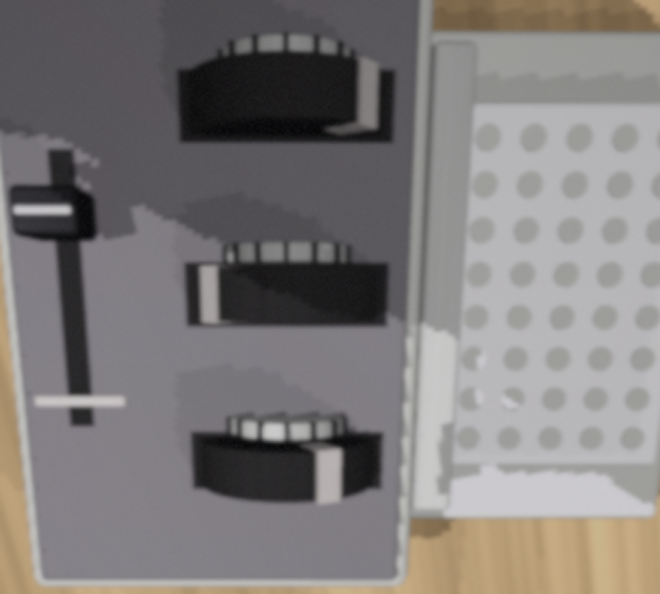

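```bash
python3 - <<'E'
from h import *
c=cam("wrist");f=lambda x:x/2.2+180
for nm,y,dz,us in(("a",55,1.2,(358,368.5,379)),("b",0,-.5,(199,209,219)),("c",-55,2,(315,328.5,342))):
    print(nm,[round(bar(c,y,dz,f(u),f(286.5))[0],2) for u in us])
print(off(-50,46,130)*1e3,off(-50,46,68)*1e3)
E
```

```text
a [np.float64(4.7), np.float64(5.06), np.float64(5.58)]
b [np.float64(0.32), np.float64(0.9), np.float64(1.3)]
c [np.float64(3.7), np.float64(4.06), np.float64(4.44)]
[120.2286 -72.5146  50.5837] [120.2276 -72.5513 112.5837]
```

carry_out(
  steps=[0.03,-0.018,0.01,0,0,0,0,0.06,-0.036,0.03,0,0,0,0,0.09,-0.055,0.05,0,0,0,0,0.12,-0.0725,0.06,0,0,0,0,0.125,-0.0725,0.08,0,0,0,0,0.125,-0.0725,0.1,0,0,0,0,0.125,-0.0725,0.1045,0,0,0,0,0.125,-0.0725,0.1045,0,0,0,0],
)

```text
time_s: 12.2
eef_pos: [0.5035, -0.0354, 0.147]
eef_rot: [-0.002, 0.771, 0.637, -0.001]
wrist_force: [0.4, 0.4, -0.3]
opening: 0.002
grasp_force: 0.0
```

carry_out(
  steps=[-0.002,0,0,0,0,0,0,-0.004,0,0,0,0,0,0,-0.006,0,0,0,0,0,0,-0.008,0,0,0,0,0,0,-0.01,0,0,0,0,0,0,-0.012,0,0,0,0,0,0,-0.012,0,0,0,0,0,0],
)

```text
time_s: 12.9
eef_pos: [0.5027, -0.0479, 0.1491]
eef_rot: [0.0, 0.771, 0.637, 0.0]
wrist_force: [1.9, 2.0, 1.3]
opening: 0.001
grasp_force: 0.9
```

```bash
python3 - <<'E'
from h import *
print(off(-50,39,76)*1e3)
c,im=snap("side","s6")
d=np.load("d.npy");u,v=proj(c,w(d,[[-.05,0.025,.085]]))[0].astype(int)
cv2.imwrite("pics/s6b.png",cv2.resize(im[v-50:v+70,u-60:u+100],None,fx=4,fy=4,interpolation=cv2.INTER_CUBIC))
E
```

```text
[ 0.3877 -0.2525  0.0789]
```

View pics/s6b.png

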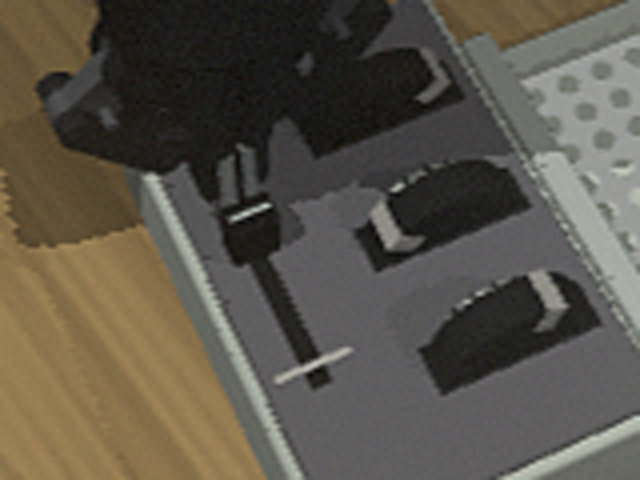

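carry_out(
  steps=[-0.002,0,0,0,0,0,0,-0.0045,0,0,0,0,0,0,-0.007,0,0,0,0,0,0,-0.0095,0,0,0,0,0,0,-0.012,0,0,0,0,0,0,-0.0145,0,0,0,0,0,0,-0.017,0,0,0,0,0,0,-0.0195,0,0,0,0,0,0,-0.022,0,0,0,0,0,0,-0.0245,0,0,0,0,0,0,-0.027,0,0,0,0,0,0,-0.0295,0,0,0,0,0,0,-0.032,0,0,0,0,0,0,-0.0345,0,0,0,0,0,0,-0.037,0,0,0,0,0,0,-0.039,0,0,0,0,0,0,-0.04,0,0,0,0,0,0,-0.04,0,0,0,0,0,0],
)

```text
time_s: 14.75
eef_pos: [0.4948, -0.0873, 0.1487]
eef_rot: [-0.0, 0.771, 0.637, -0.0]
wrist_force: [1.2, 1.1, 0.4]
opening: 0.0
grasp_force: 0.6
```

carry_out(
  steps=[-0.001,0,0,0,0,0,0,-0.002,0,0,0,0,0,0,-0.002,0,0,0,0,0,0],
)

```text
time_s: 15.05
eef_pos: [0.4944, -0.0891, 0.1487]
eef_rot: [-0.0, 0.771, 0.637, -0.0]
wrist_force: [0.1, 1.7, 0.8]
opening: -0.002
grasp_force: 1.2
```

carry_out(
  steps=[-0.0005,0,0,0,0,0,0,-0.001,0,0,0,0,0,0,-0.001,0,0,0,0,0,0],
)

```text
time_s: 15.35
eef_pos: [0.4943, -0.09, 0.1486]
eef_rot: [-0.0, 0.771, 0.637, -0.0]
wrist_force: [0.6, 2.9, -0.4]
opening: -0.003
grasp_force: 1.4
```

carry_out(
  steps=[-0.0005,0,0,0,0,0,0,-0.001,0,0,0,0,0,0,-0.001,0,0,0,0,0,0],
)

```text
time_s: 15.65
eef_pos: [0.494, -0.091, 0.1486]
eef_rot: [-0.0, 0.771, 0.637, -0.0]
wrist_force: [1.2, 2.9, 0.9]
opening: 0.001
grasp_force: 1.4
```

carry_out(
  steps=[-0.0004,0,0,0,0,0,0,-0.0008,0,0,0,0,0,0,-0.0008,0,0,0,0,0,0],
)

```text
time_s: 15.95
eef_pos: [0.4939, -0.0918, 0.1487]
eef_rot: [-0.0, 0.771, 0.637, -0.0]
wrist_force: [0.2, 2.3, 0.2]
opening: -0.001
grasp_force: 1.4
```

carry_out(
  steps=[-0.0004,0,0,0,0,0,0,-0.0008,0,0,0,0,0,0,-0.0008,0,0,0,0,0,0],
)

```text
time_s: 16.25
eef_pos: [0.4938, -0.0925, 0.1487]
eef_rot: [-0.0, 0.771, 0.637, -0.0]
wrist_force: [-0.5, 2.8, -0.1]
opening: -0.002
grasp_force: 1.7
```

carry_out(
  steps=[-0.0003,0,0,0,0,0,0,-0.0006,0,0,0,0,0,0,-0.0006,0,0,0,0,0,0],
)

```text
time_s: 16.55
eef_pos: [0.4937, -0.0927, 0.1487]
eef_rot: [-0.0, 0.771, 0.637, 0.0]
wrist_force: [-0.2, 5.3, -0.8]
opening: 0.002
grasp_force: 3.0
```

carry_out(
  steps=[0.003,0,0,0,0,0,0,0.006,0,-0.005,0,0,0,0,0.006,0,-0.03,0,0,0,0,-0.03,0.03,-0.07,0,0,0,0,-0.08,0.07,-0.1,0,0,0,0,-0.08,0.07,-0.105,0,0,0,0,-0.08,0.07,-0.105,0,0,0,0,-0.08,0.07,-0.105,0,0,0,0],
)

```text
time_s: 17.35
eef_pos: [0.5474, -0.1854, 0.2541]
eef_rot: [0.0, 0.771, 0.636, -0.0]
wrist_force: [-0.9, 0.7, 1.2]
opening: -0.0
grasp_force: 0.0
```

```bash
python3 - <<'E'
from h import *
c,im=snap("wrist","w7");print(ctrl.get_obs()["wrist_force"])
cv2.imwrite("pics/w7c.png",cv2.resize(im[0:270,180:480],None,fx=2.2,fy=2.2,interpolation=cv2.INTER_CUBIC))
E
```

```text
[ 0.2825  1.2968 -0.4787]
```

View pics/w7c.png

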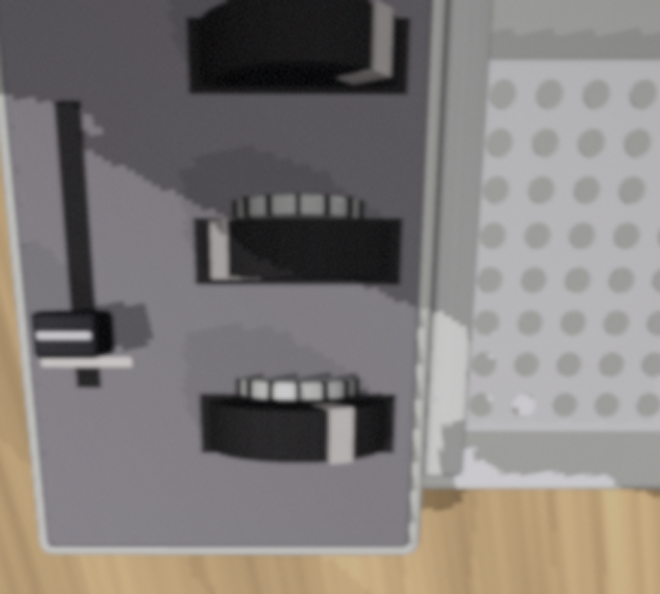

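The tab at (70,335) stands against the white end line, and the wheel bars at (380,40), (219,250) and (341,435) have not moved. Handing in.

```bash
python3 -c "
from bench import ctrl
print(ctrl.hand_in())"
```

```text
the job is handed in; nothing more can be done
None
```

I set the wheels to 5, 1 and 4 (camera estimates about 5.0, 0.95 and 4.05), then pushed the start slide to its right-hand stop and handed the job in; the wrist force readings I took on the dispenser peaked at about 8 N, nothing came near the bottle, cup or jar, and the judge returned no verdict.

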